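# Clear the portable hob and set its dial

## Robot

A 6-joint arm with a two-finger parallel gripper is mounted at the origin on the work surface. World frame = base frame: x ahead of the robot, y to its left, z up, the work surface at z = 0. Lengths are in m, angles in rad, forces in N, time in s.
With the tool pointing down it reaches from about 0.325 to 0.85 m from the base axis. Payload 15.5 kg.
Tool frame: the origin (TCP) lies between the finger pads; the fingertips stand 19 mm ahead of it and the grasp point (between the pads) is the TCP; z points along the fingers, y is the line along which they close (so a half turn about z gives the same grasp; the last joint's range is limited). The gripper opens to 91 mm and grips with 3 to 60 N. Pads are 32 mm wide; open, the fingers measure 118 mm over their backs; the gripper's body (76 mm by 178 mm) begins 60 mm behind the grasp point.
Start: joints at [-1.413, 0.494, 1.345, -0, 1.302, -0.096], TCP at [0.157, -0.605, 0.233] pointing down, gripper open.
Joint ranges: [-2.91, 2.91], [-0.82, 2.16], [0.22, 2.67], [-1.22, 4.37], [0.12, 2.79], [-3.08, 3.08]. Speed limits (rad/s): [1.89, 1.89, 2.57, 3.01, 3.01, 3.01].

## Interface

Orientations are given as a rotation vector (axis times angle).
In Python, from rig import manip, cams, ticket gives the robot as it stands. The module is installed in compiled form; this text tells all that it offers.
- The arm moves only by the shell command python3 -m creep 'ROWS' [OPENING] [FORCE]. ROWS is JSON, a list that holds one entry, the list of rows, each a list of 6 numbers: the shift along the tool's x, y, z in cm, then the turn, a rotation vector about the tool's x, y, z in degrees. In form: [[[tx, ty, tz, ax, ay, az], ...]]. A call has 1 to 12 rows; each row shifts and turns the commanded pose from where the row before left it, along the tool's axes as they then stand; what a row does not reach is not made up. A row lasts 1/8 s, in which the tool goes at most 62.5 mm and 10.7 degrees, less where a joint would pass 70% of its speed; a pose out of reach is approached as far as the arm can. A call is refused whole if a number of a shift passes 6.25 or a number of a turn 10.7, either way. A call with a gripper value outside its range is refused whole. OPENING is the finger opening in cm, from 0 to 9.12, set as the call begins (- or left out, the last holds). The fingers move at their own pace and stop on an object; FORCE is the grip in N (left out, the last holds). Time passes only in rows, so rows that do not move let the fingers close. It gives the time, the measured TCP pose, the force, the opening and the grip force at its end, in the units of the state.
- manip.get_obs(): the state, without advancing time (a new reading comes with each control period).
- cams.camera(name): name is "side" or "top" or "wrist"; returns (picture, depth): 480x640x3 uint8, blue, green, red; 480x640 float32, m along the optical axis (not along the pixel's ray), 0 where there is no reading.
- cams.get_calibration(name): a dict with "fx", "fy", "cx", "cy" (pixels), "R" (3x3) and "t" (3): a world point X has camera coordinates R X + t. Camera axes: x right, y down, z forward; pixel columns grow to the right and rows downward; lengths in m; the calibration is good to about 2 mm. The wrist camera is an equidistant fisheye: a pixel r from the principal point sees the ray r / f radians off the axis. A picture is of the moment at which its call begins: read the wrist's pose just before it. get_calibration takes no time and is no camera call; for the wrist camera it gives the pose at the moment of the call.
- ticket.finish_job(): hands the job in; it is judged then, once.
The state is a dict: "t": time; "joints": joint angles; "joint_vel": joint speeds; "tau": joint torques, N m; "eef_pos": TCP position; "tool_rot": TCP orientation; "ft_force": force on the tool from outside, world axes, zero at the start; "torque": the same for the moment, N m; "grip_width": finger opening in m; "gripper_force": force on a finger pad.
Only numpy, scipy, OpenCV 4.12 (cv2) and the standard library are available. Lean on these libraries where they do the work, as an engineer would, in place of code of your own. Each camera call takes 0.05 s, during which the arm holds its last target. There are 200 camera calls.

## Task

Get the portable hob ready for cooking: with the red scraper, sweep the three walnut shells off the black glass into the blue tray beside it, and stand the scraper back upright in the middle of its cork mat. Only then turn the dial on the hob's sloping control panel clockwise until its white pointer lines up with the red marker, and let go. Leave the pepper mill, nut bowl, honey jar and mug where they are.

Things in the scene. Friction and masses are not known exactly. Their poses are not given: they have to be found in the camera images.
- hob: Fixed hob, 320 (x) by 280 (y) by 62 mm. Origin: centre of its underside; x to its rear (roughly to the robot), z up. The level black glass is at z = 62, x -73 to +160, y -140 to +140. In front (x -160 to -73) a grey panel slopes down, away from the robot, 30 degrees from level, z = 62 down to 12; the dial's axis meets it at its middle, x = -117, y = 0, z = 37.
- dial (a joint): Dial angle, rad, 0 to 1.9, growing clockwise as seen facing the panel. Axis: the panel's normal, 30 degrees from vertical, leaning away from the robot (to the hob's -x). At 0 the pointer stands 0.8 rad counter-clockwise (to the hob's +y) of straight up the slope (the hob's +x); at 0.8 it points straight up the slope. Stays where left (friction about 0.06 N m).
- marker (a joint): Angle of the red marker about the dial's axis, same zero and sense as the dial: the dial is set when the two angles are equal. It is a flat clip on the panel, not to be moved.
- dial_grip (a point): Grip point on the dial's axis, 30 mm above the panel along its normal. Dial: aluminium disc, 72 mm across, 8 mm thick, with a black bar across it, 70 long, 18 wide, from 8 to 40 mm above the panel; a white line on one half of the bar is the pointer. Site z: the panel's outward normal; x: up the slope at dial 0, turning with the dial; the pointer is 0.8 rad counter-clockwise from x.
- pointer_tip (a point): Outer end of the dial's pointer, 40 mm from the axis, 4 mm above the panel.
- marker_tip (a point): Red marker clip (11 x 7 x 5 mm) at the dial's rim; this point is 40 mm from the axis, 4 mm above the panel.
- tray: Loose open blue tray, 260 (x) by 170 (y) mm, 40 mm high, walls and floor 4 to 5 mm, 0.6 kg, standing 7 mm beside the hob, on its left or its right, with the same yaw. Origin: centre of its underside.
- mat: Fixed cork mat, 200 (x) by 140 (y) mm, 5 mm thick, on the other side of the hob. Origin: centre of its underside.
- scraper: Scraper standing upright on the mat, about 0.2 kg: red foot (blade) 140 mm long (x) by 30 mm thick (y), 20 mm high, and on it a wooden grip 110 (x) by 22 (y) mm, from 20 to 85 mm above the underside. Origin: centre of its underside. Grip it from above across the 22 mm, about 60 mm above the underside.
- shell1: Walnut half shell, a brown dome 36 mm across, 17.5 mm high, about 12 g, lying on the hob's glass on its flat side. Origin: centre of the flat side.
- shell2: Walnut half shell, a brown dome 36 mm across, 17.5 mm high, about 12 g, lying on the hob's glass on its flat side. Origin: centre of the flat side.
- shell3: Walnut half shell, a brown dome 36 mm across, 17.5 mm high, about 12 g, lying on the hob's glass on its flat side. Origin: centre of the flat side.
- mill: Bystander: wooden pepper mill, 60 mm across, 140 mm high. Origin: centre of its underside.
- nut_bowl: Bystander: white bowl of walnuts, 150 mm across, about 70 mm high with the nuts. Origin: centre of its underside.
- jar: Bystander: closed amber honey jar with a red lid, 70 mm across, 120 mm high. Origin: centre of its underside.
- mug: Bystander: white mug, 80 mm across, 90 mm high, handle at its +y. Origin: centre of its underside.
Mind the look-alikes: they are no part of the job. Leave any green or purple look-alike of the scraper alone.

How it is judged:
By the outcome, as a careful person would: the job done as asked, in the order asked, and still so for the second after the job is handed in, with the robot touching nothing.
It also fails if it takes over 67 s, if anything falls off the work surface, if the arm or the gripper's body presses on something with over 40 N, if the wrist force passes 120 N, or if a joint passes its speed limit or range.

## Working session

There is one attempt and no reset: what is moved stays moved. The work goes in short steps, Python scripts to look and compute and a shell command to move; the robot and the scene stay as the last step left them, time stands still between calls to the robot, and variables do not carry over. Pictures are saved under pics/ and viewed, at most 12 in all, crops included, and the job is handed in when it is done.

```bash
mkdir -p pics; cat > h.py <<'E'
import numpy as np, cv2
from rig import manip, cams, ticket
def pts(name):
    im,d=cams.camera(name); c=cams.get_calibration(name)
    v,u=np.mgrid[:480,:640]
    P=np.stack([(u-c['cx'])/c['fx']*d,(v-c['cy'])/c['fy']*d,d],-1)
    W=(P-np.array(c['t']))@np.array(c['R'])
    W[d==0]=np.nan
    return im,d,W,c
E
python3 - <<'E'
from h import *
print(manip.get_obs())
for n in("top","side"):
    im,d,W,c=pts(n); cv2.imwrite(f'pics/{n}0.png',im); np.savez(f'{n}0.npz',im=im,d=d,W=W)
    C=-np.array(c['R']).T@np.array(c['t']);print(n,C,c['fx'],c['fy'],c['cx'],c['cy'],np.round(c['R'],3))
E
```

```text
{'t': 0.0, 'joints': array([-1.41248845e+00,  4.94173528e-01,  1.34611138e+00, -3.07882840e-05,
        1.30249455e+00, -9.55118623e-02]), 'joint_vel': array([ 0.00091374, -0.0015769 ,  0.00028695,  0.00055595,  0.00023578,
        0.00187565]), 'tau': array([ 5.38930966e-03, -8.78809834e+01, -3.81862199e+01,  7.09625334e-02,
        5.28981315e-02, -1.23566238e-04]), 'eef_pos': array([ 0.15687096, -0.60463555,  0.23235094]), 'tool_rot': array([-3.11514978e+00, -3.97492439e-01,  1.05085056e-04]), 'ft_force': array([-0.50156663,  0.55443754, -0.06461219]), 'torque': array([-0.0063684 ,  0.0001422 ,  0.01248866]), 'gripper_force': 0.0, 'grip_width': 0.09117174599403118}
top [0.40657761 0.01093562 1.44821729] 506.25232157634565 506.25232157634565 322.4394794519624 247.29166392021756 [[-0.027 -1.    -0.003]
 [-0.992  0.027 -0.123]
 [ 0.123 -0.    -0.992]]
side [-0.03769529  0.63284299  1.06105919] 545.7426258718174 545.7426258718174 319.88855924887145 232.456542619265 [[-0.735 -0.678 -0.019]
 [-0.5    0.561 -0.659]
 [ 0.458 -0.475 -0.752]]
```

View pics/top0.png

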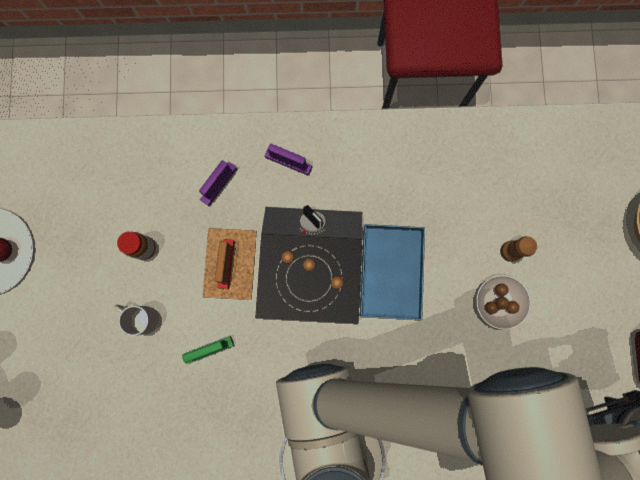

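View pics/side0.png

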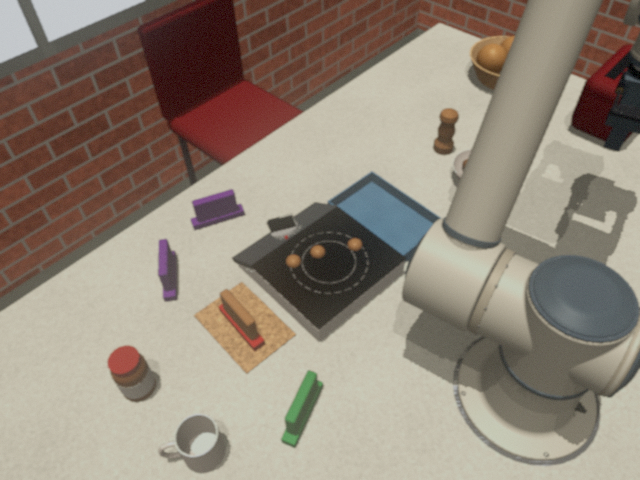

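The scraper candidates in the top view are red on the cork mat (227,264), green (208,350), and purple (218,183) and (288,159). I choose the red one on the cork, next to the hob. The shells are at (288,257), (309,265) and (337,283). The dial is at (312,218), with the marker near (303,230). The tray is on the right at (393,272).

```bash
cat > m.py <<'E'
from h import *
def rect(W,m,nm):
    P=W[m]; P=P[~np.isnan(P).any(1)]
    if len(P)<5: print(nm,'few',len(P));return
    (c,s,a)=cv2.minAreaRect(P[:,:2].astype(np.float32))
    print(nm,len(P),'c',np.round(c,4),'s',np.round(s,3),'ang',round(a,1),'z',np.round(np.percentile(P[:,2],[2,50,98]),4),'med',np.round(np.median(P[:,:2],0),4))
def big(m):
    n,l,s,_=cv2.connectedComponentsWithStats(m.astype(np.uint8)); 
    return l==1+np.argmax(s[1:,4])
for n in("top","side"):
    D=np.load(f'{n}0.npz');im,W=D['im'],D['W']; hsv=cv2.cvtColor(im,cv2.COLOR_BGR2HSV);H,S,V=[hsv[...,i].astype(int) for i in range(3)]
    X,Y,Z=np.moveaxis(W,-1,0)
    print('==',n)
    ws=(X>.2)&(X<.75)&(Y>-.4)&(Y<.5)&(Z>-.02)
    red=((H<5)|(H>174))&(S>150)&(V>60)&ws
    scr=(Y>.12)&(Y<.32)&(X<.6)
    rect(W,big(red&scr&(Z<.06)),'foot red')
    mat=(H>8)&(H<22)&(S>60)&ws&scr
    rect(W,big(mat&(Z<.02)),'mat')
    rect(W,big(mat&(Z>.07)),'grip top')
    rect(W,big((H>95)&(H<112)&(S>110)&ws&(Y<0)),'tray')
    rect(W,big(ws&(V<75)&(Z>.045)&(Z<.075)&(Y>-.15)&(Y<.16)),'hob dark z')
    sh=(H>5)&(H<20)&(S>100)&ws&(Z>.055)&(Z<.1)&(Y<.14)&(Y>-.14)
    k,l,s,_=cv2.connectedComponentsWithStats(sh.astype(np.uint8))
    for i in range(1,k):
        if s[i,4]>20: rect(W,l==i,'shell')
    rect(W,red&(Y<.1)&(Y>-.05)&(X>.5),'marker')
    g=ws&(Z>.055)&(X>.56)&(abs(Y)<.07); rect(W,g&(V>170)&(S<50),'white ptr')
    rect(W,big(g&(Z>.06)),'dial bar')
    im2=im.copy();
E
python3 m.py
python3 - <<'E'
import cv2
a=cv2.imread('pics/top0.png');b=cv2.imread('pics/side0.png')
x=cv2.resize(a[195:305,195:365],None,fx=4,fy=4)[:440,:400*2]
y=[cv2.resize(a[200:245,275:350],(400,240),interpolation=3),cv2.resize(b[200:260,250:325],(400,320),interpolation=3)]
s=[cv2.resize(a[220:305,195:265],(400,486)),]
import numpy as np
cv2.imwrite('pics/crop1.png',np.hstack([np.vstack(y),np.vstack([s[0],np.zeros((74,400,3),np.uint8)])]))
E
```

```text
== top
foot red 55 c [0.4864 0.2941] s [0.018 0.027] ang 2.6 z [0.0128 0.0246 0.0309] med [0.4845 0.2928]
mat 1376 c [0.5246 0.2637] s [0.107 0.157] ang 85.1 z [-0.0018  0.0045  0.0108] med [0.5104 0.246 ]
grip top 366 c [0.5446 0.2869] s [0.024 0.108] ang 82.7 z [0.0724 0.0885 0.0949] med [0.5432 0.2848]
tray 11 c [ 0.4888 -0.2634] s [0.001 0.021] ang 87.9 z [-0.0006  0.015   0.0289] med [ 0.4862 -0.2634]
hob dark z 7572 c [0.5142 0.0387] s [0.261 0.271] ang 85.5 z [0.0486 0.0611 0.0674] med [0.5047 0.0302]
shell 127 c [0.5541 0.1085] s [0.034 0.034] ang 88.1 z [0.0631 0.0741 0.0823] med [0.5536 0.1075]
shell 126 c [0.5318 0.0486] s [0.033 0.031] ang 88.5 z [0.0658 0.0743 0.0805] med [0.5312 0.0483]
shell 124 c [ 0.4812 -0.026 ] s [0.031 0.033] ang 43.1 z [0.0646 0.0752 0.0838] med [ 0.4812 -0.0261]
marker 10 c [0.6238 0.0614] s [0.006 0.011] ang 51.2 z [0.0541 0.0617 0.0654] med [0.623  0.0619]
white ptr few 4
dial bar 649 c [5.877e-01 5.000e-04] s [0.138 0.057] ang 88.4 z [0.0601 0.0627 0.0675] med [0.5864 0.008 ]
== side
foot red 138 c [0.5295 0.2965] s [0.025 0.104] ang 87.0 z [0.0191 0.023  0.0272] med [0.4952 0.3027]
mat 1980 c [0.5221 0.2629] s [0.114 0.155] ang 89.9 z [-0.001   0.0034  0.0101] med [0.5088 0.2531]
grip top 541 c [0.5453 0.2904] s [0.023 0.11 ] ang 82.9 z [0.0714 0.0873 0.0915] med [0.5411 0.2931]Traceback (most recent call last):
  File "m.py", line 21, in <module>
    rect(W,big((H>95)&(H<112)&(S>110)&ws&(Y<0)),'tray')
           ~~~^^^^^^^^^^^^^^^^^^^^^^^^^^^^^^^^^
  File "m.py", line 9, in big
    return l==1+np.argmax(s[1:,4])
                ~~~~~~~~~^^^^^^^^^
    return _wrapfunc(a, 'argmax', axis=axis, out=out, **kwds)
    return bound(*args, **kwds)
ValueError: attempt to get argmax of an empty sequence
```

View pics/crop1.png

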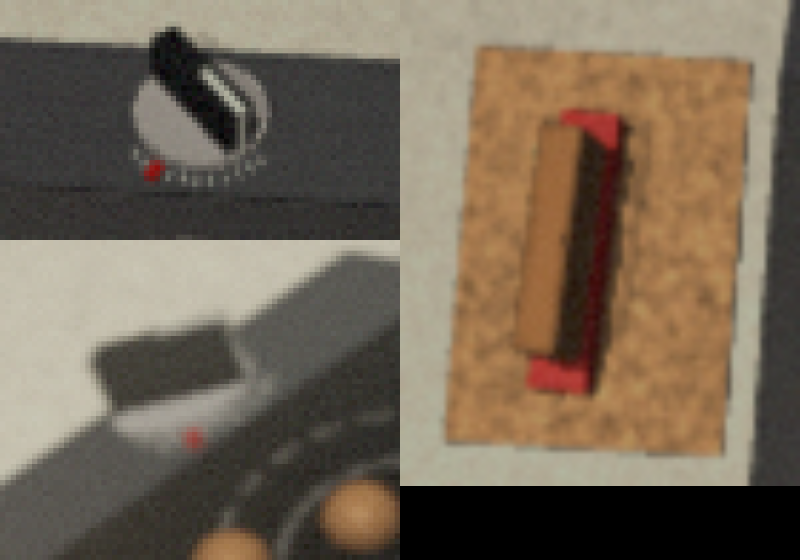

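The crop confirms the red-footed scraper, upright and slightly off-centre on the cork. The marker is at about top (304,232). The white pointer half lies to the lower right of the bar. Next I refine by casting edges onto planes.

```bash
cat > m2.py <<'E'
from h import *
def cast(c,uv,z):
    uv=np.atleast_2d(uv).astype(float)
    R=np.array(c['R']);C=-R.T@np.array(c['t'])
    d=np.stack([(uv[:,0]-c['cx'])/c['fx'],(uv[:,1]-c['cy'])/c['fy'],np.ones(len(uv))],1)@R
    return C+d*((z-C[2])/d[:,2])[:,None]
def blob(m,k=5):
    m=cv2.morphologyEx(m.astype(np.uint8),cv2.MORPH_CLOSE,np.ones((k,k)))
    cs,_=cv2.findContours(m,cv2.RETR_EXTERNAL,cv2.CHAIN_APPROX_NONE)
    return max(cs,key=cv2.contourArea)
def rr(c,con,z,nm):
    P=cast(c,con[:,0],z)[:,:2]
    (a,s,t)=cv2.minAreaRect(P.astype(np.float32)); print(nm,len(P),np.round(a,4),np.round(s,4),round(t,2)); return P
if __name__=='__main__':
  for n in("top","side"):
    D=np.load(f'{n}0.npz');im,W=D['im'],D['W'];c=cams.get_calibration(n);hsv=cv2.cvtColor(im,cv2.COLOR_BGR2HSV);H,S,V=[hsv[...,i].astype(int) for i in range(3)]
    print('==',n); v,u=np.mgrid[:480,:640]
    roi=lambda a,b,e,f:(u>=a)&(u<b)&(v>=e)&(v<f)
    if n=='top': M=roi(195,257,220,305);T=roi(355,432,218,325);Hb=roi(250,364,200,328);Sh=roi(270,350,245,295)
    else: M=roi(190,300,280,372);T=roi(325,440,170,260);Hb=roi(230,420,195,345);Sh=roi(280,370,230,275)
    red=((H<6)|(H>172))&(S>120)
    brown=(H>6)&(H<25)&(S>60)
    con=blob(M&(brown|red),9);P=rr(c,con,.005,'mat')
    con=blob(M&red);rr(c,con,.025,'foot')
    g=M&(W[...,2]>.075);con=blob(g,3);rr(c,con,.09,'grip top')
    print('med z',np.nanmedian(W[...,2][g]))
    con=blob(T&(H>95)&(H<115)&(S>60));P=rr(c,con,.04,'tray')
    con=blob(Hb&(V<110)&(S<90)&~((H>95)&(H<115)&(S>90)),15);P=cast(c,con[:,0],.062);rr(c,con,.062,'hob');
    ap=cv2.approxPolyDP(con,5,True)[:,0];print(np.c_[ap,np.round(cast(c,ap,.062)[:,:2],4)])
    m=(Sh&brown&(S>90)&(V>70)).astype(np.uint8);k,l,s,ce=cv2.connectedComponentsWithStats(m)
    for i in range(1,k):
        if s[i,4]>20: print('shell',ce[i],s[i,4],np.round(cast(c,ce[i],.070),4))
E
python3 m2.py
```

```text
== top
mat 231 [0.5475 0.2782] [0.1411 0.2006] 85.32
foot 124 [0.5451 0.2849] [0.032  0.1381] 82.48
grip top 92 [0.5439 0.2851] [0.0241 0.1085] 82.84
med z 0.08861663593287332
tray 300 [ 0.5095 -0.1816] [0.171  0.2572] 85.33
hob 428 [0.5382 0.0511] [0.2996 0.3207] 85.42
[[ 2.650e+02  2.070e+02  6.964e-01  1.676e-01]
 [ 2.620e+02  2.310e+02  6.289e-01  1.767e-01]
 [ 2.560e+02  2.320e+02  6.265e-01  1.934e-01]
 [ 2.550e+02  3.170e+02  3.933e-01  1.985e-01]
 [ 3.570e+02  3.230e+02  3.698e-01 -7.760e-02]
 [ 3.620e+02  2.130e+02  6.720e-01 -1.021e-01]]
shell [287.08130081 256.53658537] 123 [[0.555  0.1079 0.07  ]]
shell [308.53719008 264.46280992] 121 [[0.5317 0.0497 0.07  ]]
shell [336.57377049 282.16393443] 122 [[ 0.4813 -0.0254  0.07  ]]
== side
mat 211 [0.5519 0.2817] [0.1394 0.209 ] 85.0
foot 104 [0.5434 0.296 ] [0.0264 0.139 ] 86.64
grip top 88 [0.5423 0.2931] [0.0244 0.1154] 82.72
med z 0.08740200972292494
tray 201 [ 0.4957 -0.1667] [0.1374 0.2347] 85.42
hob 472 [0.5176 0.0313] [0.3489 0.3494] 87.16
[[ 3.500e+02  1.950e+02  6.004e-01 -1.451e-01]
 [ 2.690e+02  2.200e+02  6.938e-01  5.570e-02]
 [ 2.680e+02  2.340e+02  6.621e-01  8.940e-02]
 [ 2.330e+02  2.580e+02  6.693e-01  1.961e-01]
 [ 2.540e+02  2.690e+02  6.085e-01  1.852e-01]
 [ 3.210e+02  3.370e+02  3.727e-01  2.132e-01]
 [ 3.960e+02  2.830e+02  3.411e-01 -1.300e-03]
 [ 4.190e+02  2.430e+02  3.720e-01 -1.312e-01]
 [ 3.950e+02  2.500e+02  4.013e-01 -7.600e-02]
 [ 3.460e+02  2.130e+02  5.662e-01 -8.990e-02]]
shell [354.34756098 243.68292683] 164 [[ 0.4813 -0.0217  0.07  ]]
shell [317.22807018 251.11111111] 171 [[0.5314 0.0536 0.07  ]]
shell [292.68852459 260.27322404] 183 [[0.5551 0.1115 0.07  ]]
```

```bash
cat > d.py <<'E'
import sys
from h import *
from scipy.spatial.transform import Rotation as Ro
# usage: d.py x y z yaw_deg [tilt_deg]  -> shift cm and turn deg in tool axes
a=list(map(float,sys.argv[1:]))
o=manip.get_obs();R=Ro.from_rotvec(o['tool_rot'])
T=Ro.from_euler('z',a[3],degrees=True)*Ro.from_euler('y',a[4] if len(a)>4 else 0,degrees=True)*Ro.from_euler('x',180,degrees=True)
dt=R.inv().as_matrix()@(np.array(a[:3])-o['eef_pos'])*100
print('t',round(o['t'],2),'pos',np.round(o['eef_pos'],4),'shift',np.round(dt,2),'turn',np.round((R.inv()*T).as_rotvec(degrees=True),2),'F',np.round(o['ft_force'],1),'w',round(o['grip_width'],4),'gf',round(o['gripper_force'],1))
E
python3 -m creep '[[[0,0,0,0,0,7.25],[0,0,0,0,0,7.25],[0,0,0,0,0,7.25]]]' 9.1; python3 d.py .544 .288 .2 -7.2
```

```text
t: 0.48
eef_pos: [0.1569, -0.6048, 0.2326]
tool_rot: [-3.134, 0.204, 0.0]
ft_force: [-0.4, -0.8, 0.2]
grip_width: 0.0912
gripper_force: 0.0
t 0.47 pos [ 0.1569 -0.6048  0.2326] shift [ 26.82 -93.54   3.31] turn [-0.04  0.01 -0.25] F [-0.4 -0.8  0.2] w 0.0912 gf 0.0
```

```bash
python3 -m creep '[[[1.7,-5.85,0,0,0,0],[1.7,-5.85,0,0,0,0],[1.7,-5.85,0,0,0,0],[1.7,-5.85,0,0,0,0],[1.7,-5.85,0,0,0,0],[1.7,-5.85,0,0,0,0],[1.7,-5.85,0,0,0,0],[1.7,-5.85,0,0,0,0],[1.7,-5.85,0,0,0,0],[1.7,-5.85,0,0,0,0],[1.7,-5.85,0,0,0,0],[1.7,-5.85,0,0,0,0]]]' >/dev/null; python3 -m creep '[[[1.6,-5.8,0,0,0,0],[1.6,-5.8,0,0,0,0],[1.6,-5.8,0,0,0,0],[1.6,-5.8,0,0,0,0],[0,0,0,0,0,0],[0,0,0,0,0,0]]]'; python3 d.py .544 .288 .2 -7.2
python3 - <<'E'
from h import *
c=cams.get_calibration('wrist');im,d=cams.camera('wrist');cv2.imwrite('pics/w1.png',im);np.savez('w1.npz',im=im,d=d,R=c['R'],t=c['t']);print(c)
E
```

```text
t: 2.72
eef_pos: [0.5395, 0.2877, 0.2324]
tool_rot: [3.135, -0.197, -0.002]
ft_force: [0.8, -0.3, -0.2]
grip_width: 0.091
gripper_force: 0.0
t 2.73 pos [0.5395 0.2877 0.2324] shift [ 0.45 -0.09  3.24] turn [0.05 0.06 0.02] F [ 0.8 -0.3 -0.2] w 0.091 gf 0.0
{'fx': 371.64829954431775, 'fy': 371.64829954431775, 'cx': 323.53100826400384, 'cy': 234.71190639013193, 'R': array([[-0.12472533, -0.99218737,  0.00279401],
       [-0.95421694,  0.12072283,  0.2736714 ],
       [-0.27187061,  0.03146767, -0.96181919]]), 't': array([0.3511086 , 0.44862589, 0.52887642])}
```

View pics/w1.png

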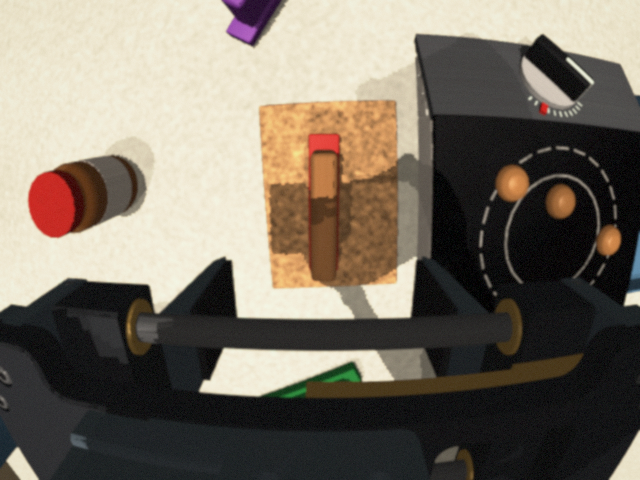

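The wrist view shows the grip at (324,210) between the open fingers, with the mat's corners visible. I cross-check with fisheye rays.

```bash
cat > f.py <<'E'
from m2 import *
def fray(c,uv):
    uv=np.atleast_2d(uv).astype(float);x=(uv[:,0]-c['cx']);y=uv[:,1]-c['cy'];r=np.hypot(x,y)+1e-9;th=r/c['fx']
    d=np.stack([np.sin(th)*x/r,np.sin(th)*y/r,np.cos(th)],1)@np.array(c['R'])
    return -np.array(c['R']).T@np.array(c['t']),d
def fcast(c,uv,z):
    C,d=fray(c,uv);return C+d*((z-C[2])/d[:,2])[:,None]
E
python3 - <<'E'
from f import *
D=np.load('w1.npz');im=D['im'];c=cams.get_calibration('wrist');c['R'],c['t']=D['R'],D['t']
hsv=cv2.cvtColor(im,cv2.COLOR_BGR2HSV);H,S,V=[hsv[...,i].astype(int) for i in range(3)];v,u=np.mgrid[:480,:640]
M=(u>250)&(u<405)&(v>90)&(v<295)
con=blob(M&((H<25)|(H>172))&(S>60),9)
P=fcast(c,con[:,0],.005)[:,:2];print('mat',cv2.minAreaRect(P.astype(np.float32)))
ap=cv2.approxPolyDP(con,6,True)[:,0];print(np.c_[ap,fcast(c,ap,.005)[:,:2]].round(3))
# grip top corners by eye: front end (313..338,152), rear end (310..338,281)
print('grip',fcast(c,[(312,153),(338,153),(311,281),(336,281)],.09).round(4))
print('shells',fcast(c,[(513,183),(561,202),(609,240)],.07).round(4))
# hob corners: left-front bottom?, left glass/panel (434,115)
print('crease',fcast(c,[(434,115),(634,133)],.062).round(4))
E
```

```text
mat ((0.546841561794281, 0.2769985795021057), (0.14101743698120117, 0.20109903812408447), 85.33100128173828)
[[3.95e+02 1.00e+02 6.40e-01 2.00e-01]
 [2.59e+02 1.06e+02 6.51e-01 3.38e-01]
 [2.74e+02 2.88e+02 4.54e-01 3.53e-01]
 [3.96e+02 2.82e+02 4.43e-01 2.16e-01]]
grip [[0.5999 0.2879 0.09  ]
 [0.5974 0.2675 0.09  ]
 [0.4926 0.3031 0.09  ]
 [0.4899 0.2817 0.09  ]]
shells [[ 0.5543  0.106   0.07  ]
 [ 0.5306  0.0479  0.07  ]
 [ 0.4805 -0.0277  0.07  ]]
crease [[ 0.6209  0.178   0.062 ]
 [ 0.5985 -0.073   0.062 ]]
```

```bash
python3 -m creep '[[[0.57,0.13,3,0,0,0],[0,0,4,0,0,0],[0,0,4,0,0,0],[0,0,3,0,0,0],[0,0,2,0,0,0],[0,0,0.75,0,0,0],[0,0,0,0,0,0],[0,0,0,0,0,0]]]'; python3 d.py .545 .2855 .065 -7.2;  python3 -m creep '[[[0,0,0,0,0,0],[0,0,0,0,0,0],[0,0,0,0,0,0],[0,0,0,0,0,0],[0,0,0,0,0,0],[0,0,0,0,0,0]]]' 1.5 40
```

```text
t: 3.78
eef_pos: [0.546, 0.2859, 0.0665]
tool_rot: [-3.135, 0.198, -0.002]
ft_force: [-0.0, -0.5, -0.0]
grip_width: 0.091
gripper_force: 0.0
t 3.77 pos [0.546  0.2859 0.0665] shift [-0.1   0.05  0.14] turn [-0.04 -0.07 -0.03] F [-0.  -0.5 -0. ] w 0.091 gf 0.0
t: 4.53
eef_pos: [0.5455, 0.286, 0.0654]
tool_rot: [3.135, -0.197, -0.0]
ft_force: [-0.2, -0.3, -0.1]
grip_width: 0.0341
gripper_force: 0.0
```

```bash
python3 -m creep '[[[0,0,0,0,0,0],[0,0,0,0,0,0],[0,0,0,0,0,0],[0,0,0,0,0,0],[0,0,0,0,0,0]]]';python3 -m creep '[[[0,0,-2,0,0,0],[0,0,-4,0,0,0],[0,0,-5,0,0,-2.5],[0,0,-2,0,0,0],[0,0,0,0,0,0],[0,0,0,0,0,0]]]'; python3 d.py .533 .198 .2 -4.7
```

```text
t: 5.15
eef_pos: [0.5455, 0.286, 0.0654]
tool_rot: [3.135, -0.197, -0.0]
ft_force: [-0.2, -0.2, -2.2]
grip_width: 0.0219
gripper_force: 40.0
t: 5.9
eef_pos: [0.5449, 0.2857, 0.1942]
tool_rot: [3.138, -0.129, -0.002]
ft_force: [-0.2, -0.1, -3.1]
grip_width: 0.0218
gripper_force: 40.0
t 5.9 pos [0.5449 0.2857 0.1942] shift [-0.47  8.84 -0.58] turn [ 0.04  0.09 -0.01] F [-0.2 -0.1 -3.1] w 0.0218 gf 40.0
```

```bash
python3 -m creep '[[[0,3,0,0,0,0],[0,5,0,0,0,0],[0,4,0,0,0,0],[0,1.4,0,0,0,0],[0,0,0,0,0,0],[0,0,0,0,0,0]]]' >/dev/null; python3 d.py .5305 .1522 .1245 -4.7
python3 - <<'E'
from f import *
c=cams.get_calibration('wrist');im,d=cams.camera('wrist');cv2.imwrite('pics/w2.png',im);im,d=cams.camera('side');cv2.imwrite('pics/s2.png',im)
E
```

```text
t 6.65 pos [0.5345 0.1533 0.195 ] shift [-0.39  0.15  7.05] turn [-0.01  0.03  0.02] F [-0.1  0.  -1.9] w 0.0219 gf 40.0
```

View pics/w2.png

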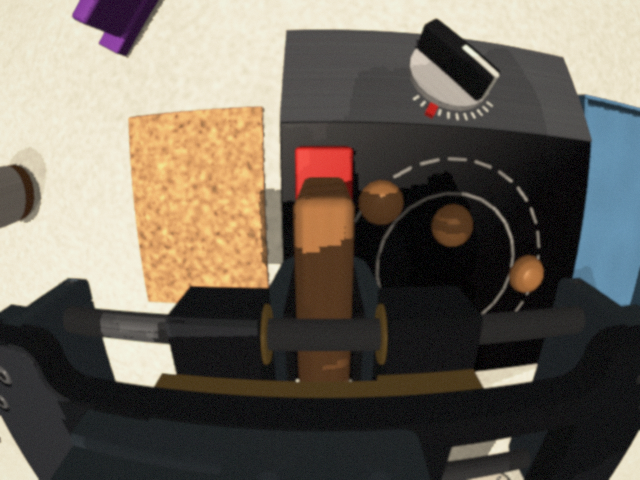

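The blade is aligned with the hob and clear of the shells (at 381,200; 452,225; 527,273). Next I lower it and sweep.

```bash
python3 -m creep '[[[-0.4,0,2,0,0,0],[0,0,3,0,0,0],[0,0,1.5,0,0,0],[0,0,0.5,0,0,0],[0,0,0,0,0,0],[0,0,0,0,0,0]]]'; python3 d.py .5305 .1522 .124 -4.7
```

```text
t: 7.5
eef_pos: [0.531, 0.1529, 0.1262]
tool_rot: [-3.139, 0.129, -0.002]
ft_force: [0.1, 0.3, -3.6]
grip_width: 0.0219
gripper_force: 40.0
t 7.5 pos [0.531  0.1529 0.1262] shift [-0.05  0.08  0.22] turn [-0.02 -0.07 -0.  ] F [ 0.1  0.3 -3.6] w 0.0219 gf 40.0
```

```bash
python3 -m creep '[[[0,0.5,0.15,0,0,0],[0,1.5,0,0,0,0],[0,2,0,0,0,0],[0,2,0,0,0,0],[0,2,0,0,0,0],[0,2,0,0,0,0],[0,2,0,0,0,0],[0,2,0,0,0,0],[0,2,0,0,0,0],[0,0,0,0,0,0]]]'; python3 d.py .5305 .1522 .124 -4.7
python3 - <<'E'
from h import *
im,d=cams.camera('wrist');cv2.imwrite('pics/w3.png',im)
E
```

```text
t: 8.75
eef_pos: [0.5171, -0.0086, 0.124]
tool_rot: [3.139, -0.133, -0.0]
ft_force: [0.4, 0.3, -2.3]
grip_width: 0.0215
gripper_force: 40.0
t 8.75 pos [ 0.5171 -0.0086  0.124 ] shift [-2.000e-02 -1.614e+01 -1.000e-02] turn [ 0.01  0.   -0.15] F [ 0.4  0.3 -2.3] w 0.0215 gf 40.0
```

View pics/w3.png

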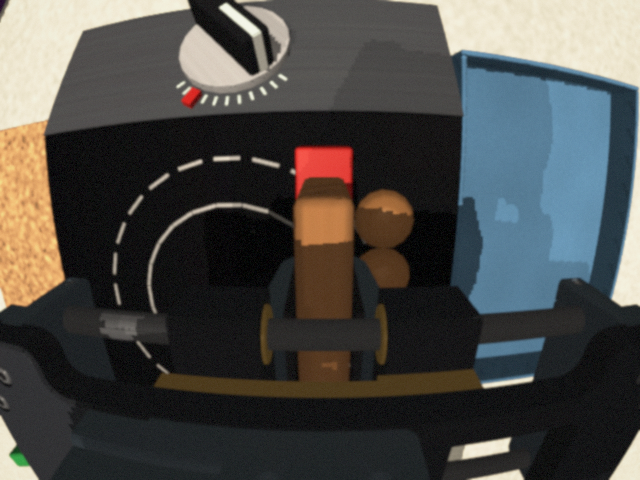

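Two shells at (384,218) and (388,265) sit against the blade; the third is hidden by the gripper. I continue over the edge.

```bash
python3 -m creep '[[[0,1,0,0,0,0],[0,2,0,0,0,0],[0,2,0,0,0,0],[0,2,0,0,0,0],[0,2,0,0,0,0],[0,1.3,0,0,0,0],[0,0,0,0,0,0],[0,0,0,0,0,0],[0,0,0,0,0,0]]]';python3 -m creep '[[[0,0,-3,0,0,0],[0,-1,-5,0,0,0],[0,-6,0,0,0,0],[0,-6,0,0,0,0],[0,-6,0,0,0,0],[0,-3,0,0,0,0],[0,0,0,0,0,0]]]';
python3 - <<'E'
from h import *
im,d=cams.camera('wrist');cv2.imwrite('pics/w4.png',im)
im2,d=cams.camera('top');cv2.imwrite('pics/t4.png',np.hstack([cv2.resize(im,(400,300)),cv2.resize(im2[195:330,200:440],(400,225))[:,:].copy() if 0 else cv2.copyMakeBorder(cv2.resize(im2[195:330,200:440],(400,225)),0,75,0,0,0)]))
E
python3 d.py .547 .277 .2 -4.7
```

```text
t: 9.93
eef_pos: [0.5089, -0.1087, 0.1239]
tool_rot: [-3.139, 0.128, 0.0]
ft_force: [0.4, -0.6, -2.4]
grip_width: 0.0219
gripper_force: 40.0
t: 10.8
eef_pos: [0.5267, 0.1124, 0.2038]
tool_rot: [-3.139, 0.123, 0.0]
ft_force: [0.2, -0.1, -2.9]
grip_width: 0.0216
gripper_force: 40.0
t 10.9 pos [0.5267 0.1101 0.2038] shift [  0.68 -16.8    0.38] turn [0.01 0.02 0.06] F [-0.3  0.3 -2.4] w 0.022 gf 40.0
```

View pics/t4.png

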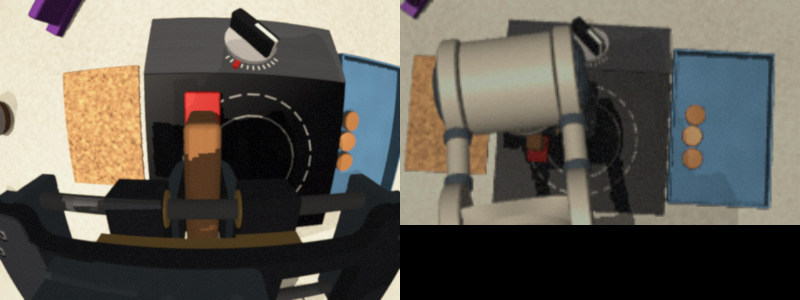

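All three shells are in the tray (composite right panel, about 693,115–158). Next I return the scraper.

```bash
python3 -m creep '[[[0.1,-4,0,0,0,0],[0.3,-6,0,0,0,0],[0.3,-4.8,0,0,0,0],[0,-2,0,0,0,0],[0,0,0,0,0,0],[0,0,2,0,0,0],[0,0,4,0,0,0],[0,0,4,0,0,0],[0,0,2,0,0,0],[0,0,0,0,0,0],[0,0,0,0,0,0]]]' >/dev/null; python3 d.py .547 .2775 .066 -4.7
```

```text
t 12.28 pos [0.5484 0.276  0.085 ] shift [-0.15 -0.14  1.9 ] turn [-0.02 -0.06 -0.06] F [ 0.4  0.2 -2.7] w 0.0214 gf 40.0
```

```bash
python3 -m creep '[[[-0.1,-0.15,1,0,0,0],[0,0,0.6,0,0,0],[0,0,0.3,0,0,0],[0,0,0.1,0,0,0],[0,0,0,0,0,0],[0,0,0,0,0,0]]]'; python3 d.py .547 .2775 .0654 -4.7
```

```text
t: 13.02
eef_pos: [0.5466, 0.2784, 0.0652]
tool_rot: [3.139, -0.128, 0.0]
ft_force: [-7.8, -4.0, 22.2]
grip_width: 0.0219
gripper_force: 40.0
t 13.03 pos [0.5466 0.2784 0.0652] shift [ 0.05  0.08 -0.02] turn [ 0.   -0.01  0.01] F [-7.8 -4.  22.2] w 0.0219 gf 40.0
```

```bash
python3 -m creep '[[[0,0,-0.1,0,0,0],[0,0,0,0,0,0]]]'; python3 -m creep '[[[0,0,0,0,0,0],[0,0,0,0,0,0],[0,0,0,0,0,0],[0,0,0,0,0,0],[0,0,0,0,0,0]]]' 6; python3 -m creep '[[[0,0,-1.5,0,0,0],[0,0,-4,0,0,0],[0,0,-5,0,0,0],[0,0,-5,0,0,0],[0,0,-3,0,0,0],[0,0,0,0,0,0],[0,0,0,0,0,0]]]'
cat > dial.py <<'E'
from f import *
HC=np.array([.540,.049]);yaw=np.radians(-4.7);ex=np.array([np.cos(yaw),np.sin(yaw),0]);ey=np.array([-np.sin(yaw),np.cos(yaw),0])
A=np.r_[HC,0]+.117*ex+[0,0,.037]; N=np.sin(np.pi/6)*ex+[0,0,np.cos(np.pi/6)]
up=-np.cos(np.pi/6)*ex+[0,0,.5]; 
lat=np.cross(N,up) # ccw from up
def onpanel(C,d,h):
    d=np.atleast_2d(d);k=((A+h*N-C)@N)/(d@N);return C+d*k[:,None]
def ang(P):
    q=P-A;return .8-np.arctan2(q@lat,q@up),np.hypot(q@lat,q@up)
E
python3 - <<'E'
from f import *
c=cams.get_calibration('wrist');im,d=cams.camera('wrist');cv2.imwrite('pics/w5.png',im);np.savez('w5.npz',im=im,d=d,R=c['R'],t=c['t'])
from dial import *
print(A,N,up,lat,lat@ey)
E
python3 d.py .547 .2775 .066 -4.7
```

```text
t: 13.28
eef_pos: [0.5469, 0.2785, 0.0652]
tool_rot: [-3.139, 0.129, -0.0]
ft_force: [-2.6, -1.6, 7.5]
grip_width: 0.0219
gripper_force: 40.0
t: 13.9
eef_pos: [0.5469, 0.2784, 0.0649]
tool_rot: [3.139, -0.129, -0.0]
ft_force: [-1.1, 0.0, -0.1]
grip_width: 0.0602
gripper_force: 0.0
t: 14.78
eef_pos: [0.5465, 0.2782, 0.2499]
tool_rot: [3.139, -0.129, -0.0]
ft_force: [-0.6, -0.6, -0.9]
grip_width: 0.0601
gripper_force: 0.0
[0.65660657 0.03941319 0.037     ] [ 0.49831869 -0.04096925  0.8660254 ] [-0.8631133   0.07096083  0.5       ] [-0.08193851 -0.99663739  0.        ] -1.0
t 14.82 pos [0.5463 0.2781 0.2494] shift [ 0.09  0.05 18.34] turn [ 0.03  0.07 -0.01] F [ 0.1  0.  -1. ] w 0.0602 gf 0.0
```

View pics/w5.png

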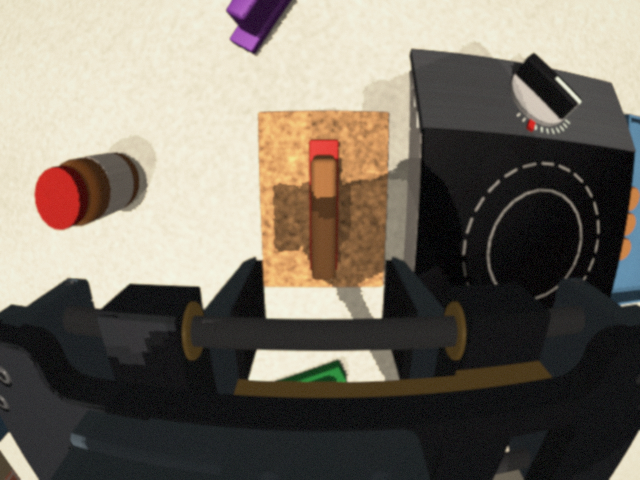

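The scraper stands upright in the middle of the mat: foot centre column is about 324, mat spans 259–388. Next I look at the dial from two places.

```bash
python3 -m creep '[[[0.8,5.9,0,0,0,0],[0.8,5.9,0,0,0,0],[0.8,5.9,0,0,0,0],[0.8,5.9,0,0,0,0],[0,0,0,0,0,0],[0,0,0,0,0,0],[0,0,0,0,0,0]]]' 9.1 >/dev/null
cat > cap.py <<'E'
import sys
from h import *
c=cams.get_calibration('wrist');im,d=cams.camera('wrist');np.savez(sys.argv[1]+'.npz',im=im,d=d,R=c['R'],t=c['t']);cv2.imwrite('pics/'+sys.argv[1]+'.png',im)
E
python3 cap.py w6; python3 -m creep '[[[4,0,0,0,0,0],[0,0,0,0,0,0],[0,0,0,0,0,0],[0,0,0,0,0,0]]]'; python3 cap.py w7
python3 - <<'E'
import cv2,numpy as np
a=cv2.imread('pics/w6.png');b=cv2.imread('pics/w7.png')
cv2.imwrite('pics/c67.png',np.hstack([cv2.resize(a[0:200,220:420],(400,400)),cv2.resize(b[0:200,220:420],(400,400))]))
E
python3 d.py .6716 .0382 .063 -4.7 30; python3 -c "
from rig import manip;print(manip.get_obs()['joints'])"
```

```text
t: 16.25
eef_pos: [0.5986, 0.0377, 0.2499]
tool_rot: [-3.139, 0.128, 0.001]
ft_force: [-1.2, 0.6, 0.0]
grip_width: 0.091
gripper_force: 0.0
t 16.3 pos [0.5987 0.0376 0.25  ] shift [ 7.27 -0.66 18.7 ] turn [ 1.000e-02 -2.998e+01  2.000e-02] F [ 0.  -0.   0.8] w 0.0912 gf 0.0
[-3.68050673e-02  4.42383357e-01  1.38698750e+00  2.84004312e-06
  1.31248609e+00  1.61567116e+00]
```

View pics/c67.png

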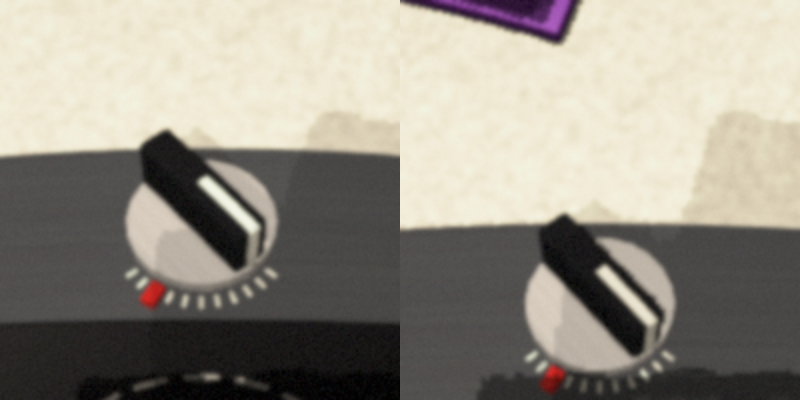

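```bash
cat > dm.py <<'E'
import sys
from dial import *
from scipy.optimize import least_squares
for n in sys.argv[1:]:
    D=np.load(n+'.npz');im=D['im'];c=cams.get_calibration('wrist');c['R'],c['t']=D['R'],D['t'];C,_=fray(c,[(0,0)])
    hsv=cv2.cvtColor(im,cv2.COLOR_BGR2HSV);H,S,V=[hsv[...,i].astype(int) for i in range(3)];v,u=np.mgrid[:480,:640]
    _,rays=fray(c,np.c_[u.ravel(),v.ravel()])
    pl=lambda h:onpanel(C,rays,h).reshape(480,640,3)
    q=pl(.008)-A;a,b=q@up,q@lat
    near=(np.hypot(a,b)<.048)
    m=(near&(V>135)&(S<60)&(np.hypot(a,b)<.0385+.004)).astype(np.uint8)
    m=cv2.morphologyEx(m,cv2.MORPH_OPEN,np.ones((5,5)))
    con=np.concatenate(cv2.findContours(m,cv2.RETR_EXTERNAL,cv2.CHAIN_APPROX_NONE)[0])[:,0]
    ca,cb=a[con[:,1],con[:,0]],b[con[:,1],con[:,0]]
    k=np.hypot(ca,cb)>.03
    f=least_squares(lambda p:np.hypot(ca[k]-p[0],cb[k]-p[1])-.036,[0,0],loss='soft_l1',f_scale=.001)
    off=f.x;print(n,'disc offset up,lat mm',off*1000,'n',k.sum(),'rms',np.sqrt(np.median(f.fun**2))*1000)
    # marker
    q=pl(.004)-A-off[0]*up-off[1]*lat;a,b=q@up,q@lat
    m=((H<8)|(H>172))&(S>130)&(V>80)&(np.hypot(a,b)<.055)
    print(' marker px',u[m].mean(),v[m].mean(),'theta',.8-np.arctan2(b[m].mean(),a[m].mean()),'r',np.hypot(b[m].mean(),a[m].mean()))
    # white line on bar top
    q=pl(.040)-A-off[0]*up-off[1]*lat;a,b=q@up,q@lat
    m=(V>170)&(S<60)&(np.hypot(a,b)<.04)
    nn,l,s,_=cv2.connectedComponentsWithStats(m.astype(np.uint8))
    for i in range(1,nn):
        w=l==i
        if s[i,4]<25: continue
        P=np.c_[a[w],b[w]];mu=P.mean(0);ev,V2=np.linalg.eigh(np.cov((P-mu).T));dr=V2[:,1]*np.sign(V2[:,1]@mu+1e-9)
        print(' white',s[i],'mean',mu*1000,'sd',np.sqrt(ev)*1000,'theta dir',.8-np.arctan2(dr[1],dr[0]),'theta mean',.8-np.arctan2(mu[1],mu[0]),V[w].mean())
E
python3 dm.py w6 w7
```

```text
w6 disc offset up,lat mm [2.87168525 2.98244062] n 164 rms 0.6377513294691013
 marker px 295.98275862068965 146.68965517241378 theta 1.2989193903017366 r 0.04419228634617476
 white [280  56  80  19 883] mean [-27.53187507   2.58474572] sd [ 5.78767128 16.81544924] theta dir -0.7136213358525929 theta mean -2.2479850880247154 234.29218573046433
 white [326  81  32  34 303] mean [ 6.09792789 21.77528354] sd [ 2.55410412 10.49288706] theta dir 0.1676092833917051 theta mean -0.4977514906164413 187.72277227722773
 white [320  88  29  30 216] mean [13.87820781 12.89568613] sd [ 1.5760239  10.27586845] theta dir 0.11533512298398318 theta mean 0.05128238041952815 225.8148148148148
 white [283  93  43  35 760] mean [ 25.00212262 -15.71054818] sd [ 5.07440924 11.04780145] theta dir 0.03212899397852109 theta mean 1.361017995569971 203.225
w7 disc offset up,lat mm [2.48760042 2.93665685] n 166 rms 0.711029917046883
 marker px 295.688679245283 188.74528301886792 theta 1.3000859222658576 r 0.04394673993561741
 white [284  97  70  15 674] mean [-30.55497376   1.29150974] sd [ 4.24916016 14.95068301] theta dir -0.7383349063712392 theta mean -2.299349402730048 231.47032640949556
 white [322 120  35  41 430] mean [ 2.14256701 20.61912444] sd [ 3.02828468 11.38258101] theta dir 0.13764354057752326 theta mean -0.6672562835354898 187.97674418604652
 white [283 133  46  42 979] mean [ 23.56816832 -14.8789335 ] sd [ 5.65173616 12.26902381] theta dir 0.05629211770943887 theta mean 1.363127413610318 200.01123595505618
 white [319 133  29  30 209] mean [14.15624646 12.89392572] sd [1.46078151 9.93842743] theta dir 0.10347657288802703 theta mean 0.061233909938905096 216.61722488038276
```

The crops show the pointer (white half of the bar) at lower right and the marker at w6 (296,147) / w7 (296,189). From these the dial is at about 0.07 and the marker about 1.30. Next I tilt the tool to face the panel and line up with the bar.

```bash
sed -i "s/^dt=/T=T*Ro.from_euler('z',a[5] if len(a)>5 else 0,degrees=True)\ndt=/" d.py
python3 -m creep '[[[0,0,0,0,-7.5,0],[0,0,0,0,-7.5,0],[0,0,0,0,-7.5,0],[0,0,0,0,-7.5,0],[0,0,0,0,0,-8.5],[0,0,0,0,0,-8.5],[0,0,0,0,0,-8.5],[0,0,0,0,0,-8.5],[0,0,0,0,0,-8],[0,0,0,0,0,0],[0,0,0,0,0,0]]]' 6; python3 d.py .7202 .0316 .1516 -4.7 30 -42;
```

```text
t: 17.68
eef_pos: [0.5991, 0.0373, 0.25]
tool_rot: [-2.704, -0.907, 0.702]
ft_force: [0.6, 0.8, 0.3]
grip_width: 0.06
gripper_force: 0.0
t 17.68 pos [0.5991 0.0373 0.25  ] shift [11.77  9.96  2.47] turn [-0.   -0.   -0.19] F [0.6 0.8 0.3] w 0.06 gf 0.0
```

```bash
python3 -m creep '[[[3,2.5,0.5,0,0,0],[3,2.5,0.5,0,0,0],[3,2.5,0.5,0,0,0],[2.7,2.5,0.9,0,0,0],[0,0,0,0,0,0],[0,0,0,0,0,0],[0,0,0,0,0,0]]]' >/dev/null; python3 d.py .6702 .0353 .0647 -4.7 30 -42; python3 cap.py w8
python3 dm.py w8
```

```text
t 18.55 pos [0.7203 0.0314 0.1538] shift [ 0.04  0.07 10.23] turn [ 0.06 -0.07 -0.03] F [ 0.2 -1.   0.6] w 0.0599 gf 0.0
w8 disc offset up,lat mm [1.64887364 3.72231436] n 86 rms 0.3793817167021297
 marker px 271.4013605442177 246.76190476190476 theta 1.318750010475837 r 0.045110321458410416
 white [276 188  38  66 840] mean [  3.96840575 -28.178366  ] sd [ 3.56194142 12.63610789] theta dir 3.5475778095093666 theta mean 2.230884816687742 210.79166666666666
```

View pics/w8.png

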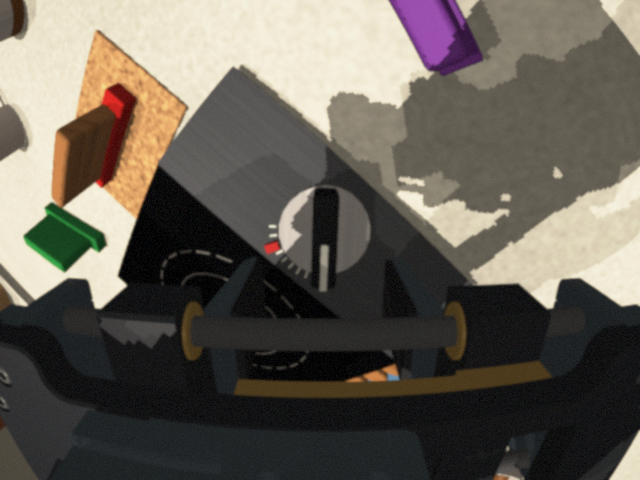

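The bar is vertical in the view and centred between the fingers at column 325, so the spin is right. Next I descend and close gently.

```bash
python3 -m creep '[[[0,0,2,0,0,0],[0,0,3,0,0,0],[0,0,3,0,0,0],[0,0,1.5,0,0,0],[0,0,0.5,0,0,0],[0,0,0,0,0,0],[0,0,0,0,0,0]]]'; python3 d.py .6702 .0353 .0647 -4.7 30 -42; python3 -m creep '[[[0,0,0,0,0,0],[0,0,0,0,0,0],[0,0,0,0,0,0],[0,0,0,0,0,0],[0,0,0,0,0,0],[0,0,0,0,0,0],[0,0,0,0,0,0]]]' 1 15;python3 d.py .6702 .0353 .0647 -4.7 30 -42
```

```text
t: 19.48
eef_pos: [0.6714, 0.0353, 0.0664]
tool_rot: [-2.702, -0.912, 0.699]
ft_force: [-0.2, -0.2, 0.2]
grip_width: 0.06
gripper_force: 0.0
t 19.48 pos [0.6714 0.0353 0.0664] shift [-0.02 -0.01  0.21] turn [ 0.06 -0.07 -0.01] F [-0.2 -0.2  0.2] w 0.06 gf 0.0
t: 20.35
eef_pos: [0.6706, 0.0354, 0.0656]
tool_rot: [-2.701, -0.911, 0.701]
ft_force: [-0.7, -0.8, 0.2]
grip_width: 0.0177
gripper_force: 15.0
t 20.35 pos [0.6706 0.0354 0.0656] shift [0.   0.02 0.1 ] turn [-0.01 -0.   -0.01] F [-0.7 -0.8  0.2] w 0.0177 gf 15.0
```

```bash
python3 -m creep '[[[0,0,0,0,0,0],[0,0,0,0,0,4],[0,0,0,0,0,7],[0,0,0,0,0,7],[0,0,0,0,0,7],[0,0,0,0,0,7],[0,0,0,0,0,3],[0,0,0,0,0,0],[0,0,0,0,0,0]]]' - 25; python3 d.py .6706 .0354 .0656 -4.7 30 -42
```

```text
t: 21.48
eef_pos: [0.6705, 0.0356, 0.0657]
tool_rot: [-2.983, -0.062, 0.796]
ft_force: [-1.7, 4.2, 1.2]
grip_width: 0.0177
gripper_force: 25.0
t 21.48 pos [0.6705 0.0356 0.0657] shift [ 0.01  0.02 -0.  ] turn [-2.000e-02  1.000e-02 -3.492e+01] F [-1.7  4.2  1.2] w 0.0177 gf 25.0
```

```bash
python3 -m creep '[[[0,0,0,0,0,4],[0,0,0,0,0,7],[0,0,0,0,0,7],[0,0,0,0,0,7],[0,0,0,0,0,7],[0,0,0,0,0,4],[0,0,0,0,0,0],[0,0,0,0,0,0]]]'; python3 d.py .6706 .0354 .0656 -4.7 30 0; python3 -m creep '[[[0,0,0,0,0,0],[0,0,0,0,0,0],[0,0,0,0,0,0],[0,0,0,0,0,0]]]' 6; python3 -m creep '[[[0,0,-3,0,0,0],[0,0,-5,0,0,0],[0,0,-4,0,0,0],[0,0,0,0,0,0],[0,0,0,0,0,0],[0,0,0,0,0,0]]]'; python3 cap.py w9; python3 dm.py w9;python3 -c "
import cv2;a=cv2.imread('pics/w9.png');cv2.imwrite('pics/c9.png',cv2.resize(a[150:310,220:440],(770,560),interpolation=3))"
```

```text
t: 22.48
eef_pos: [0.6706, 0.0359, 0.0656]
tool_rot: [2.809, -0.849, -0.769]
ft_force: [-0.7, 5.1, 1.7]
grip_width: 0.0178
gripper_force: 25.0
t 22.48 pos [0.6706 0.0359 0.0656] shift [ 0.03  0.04 -0.  ] turn [-4.000e-02  2.000e-02 -2.891e+01] F [-0.7  5.1  1.7] w 0.0178 gf 25.0
t: 22.98
eef_pos: [0.6706, 0.0353, 0.0656]
tool_rot: [2.808, -0.851, -0.768]
ft_force: [-0.8, 0.5, 0.3]
grip_width: 0.0547
gripper_force: 0.0
t: 23.72
eef_pos: [0.7296, 0.0305, 0.1684]
tool_rot: [2.806, -0.85, -0.772]
ft_force: [-0.4, -0.0, 0.6]
grip_width: 0.0601
gripper_force: 0.0
w9 disc offset up,lat mm [2.64584885 4.30036683] n 56 rms 0.22884901442515543
 marker px nan nan theta nan r nan
 white [280 220  31  50 602] mean [ -4.62733674 -21.36487752] sd [3.18667152 9.58130706] theta dir 3.8483732203845067 theta mean 2.5840880692059587 211.08803986710964
 white [319 276   6   7  31] mean [ 28.55159267 -17.92803835] sd [1.06456195 1.5898785 ] theta dir 0.8883512910630806 theta mean 1.3606943832136082 209.2258064516129dm.py:21: RuntimeWarning: Mean of empty slice.
  print(' marker px',u[m].mean(),v[m].mean(),'theta',.8-np.arctan2(b[m].mean(),a[m].mean()),'r',np.hypot(b[m].mean(),a[m].mean()))
  ret = ret.dtype.type(ret / rcount)
```

View pics/c9.png

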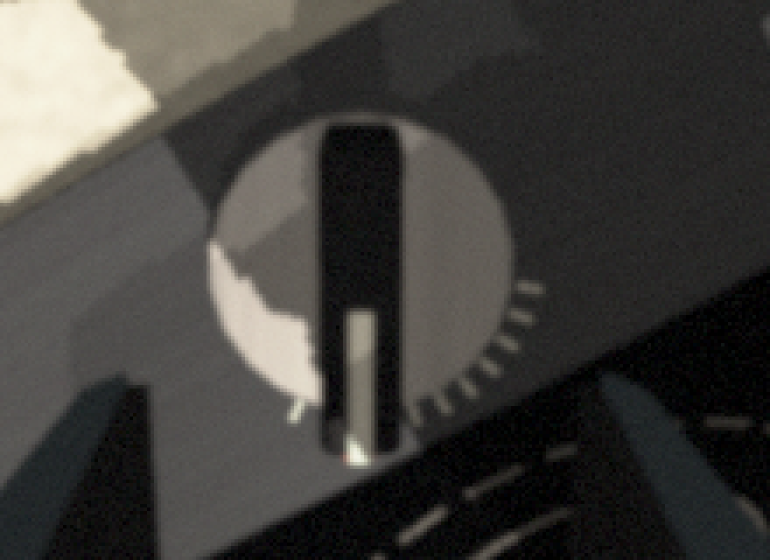

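The marker is hidden behind the bar from this side, with only a red sliver at (345,458). I go back to the robot-side viewpoint to compare directly.

```bash
python3 -m creep '[[[0,0,-4,0,0,-9.6],[0,0,-2,0,0,-9.6],[0,0,0,0,0,-9.7],[0,0,0,0,7.5,0],[0,0,0,0,7.5,0],[0,0,0,0,7.5,0],[0,0,0,0,7.5,0],[-5,-0.5,0,0,0,0],[-5,-0.5,0,0,0,0],[-5,-0.5,0,0,0,0],[0,0,0,0,0,0],[0,0,0,0,0,0]]]'; python3 cap.py w10; python3 dm.py w10;python3 -c "
import cv2;a=cv2.imread('pics/w10.png');cv2.imwrite('pics/c10.png',cv2.resize(a[70:230,220:440],(770,560),interpolation=3))"
```

```text
t: 25.28
eef_pos: [0.6124, 0.0555, 0.2217]
tool_rot: [3.138, -0.131, 0.001]
ft_force: [1.1, -0.3, 1.0]
grip_width: 0.0599
gripper_force: 0.0
w10 disc offset up,lat mm [3.36343952 3.6155565 ] n 147 rms 0.8412609314331354
 marker px 314.73737373737373 209.07070707070707 theta 1.319615723621689 r 0.04452043724954069
 white [305 109  71  14 600] mean [-32.12706452  -2.37043978] sd [ 3.62859427 13.78718786] theta dir 2.320876404987515 theta mean 3.867942842285288 222.00166666666667
 white [301 132  38  55 854] mean [  4.86818412 -20.63004797] sd [ 4.20780577 12.92391099] theta dir 1.275592382134675 theta mean 2.139060201330152 185.9894613583138
 white [ 338  143   42   50 1064] mean [17.72897713 16.45517019] sd [ 6.0608427  11.04133176] theta dir 1.319668581983961 theta mean 0.05184769347146545 189.61466165413535
 white [319 149  25  38 258] mean [15.51196816 -9.04221782] sd [ 1.43541885 10.29330511] theta dir 1.3050841702022584 theta mean 1.327765101383198 217.9031007751938
```

View pics/c10.png

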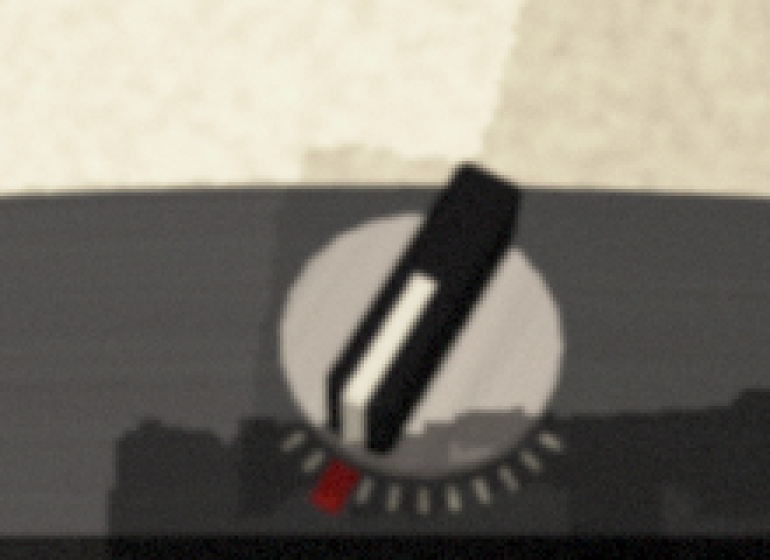

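```bash
python3 - <<'E'
from dial import *
D=np.load('w10.npz');im=D['im'];c=cams.get_calibration('wrist');c['R'],c['t']=D['R'],D['t']
hsv=cv2.cvtColor(im,cv2.COLOR_BGR2HSV).astype(int)
for off in ([.0034,.0036],[.0022,.0036],[.0028,.0030]):
    o=off[0]*up+off[1]*lat
    f=lambda uv,h:[tuple(np.round(np.r_[ang(onpanel(*fray(c,[p]),h)-o)].ravel(),4)) for p in uv]
    print('end-face bottom',f([(320.9,197.0),(320.3,196.5),(321.5,196.5)],.008),'top of end face',f([(318.7+.2,184.6)],.040),'inner line end',f([(341.4,148.5)],.040))
    print('marker',f([(314.74,209.07)],.004),f([(314.74,209.07)],.005))
print('row widths of white on bar:')
for v in range(150,200,4):
    r=[u for u in range(300,350) if hsv[v,u,2]>165 and hsv[v,u,1]<70];print(v,''.join('#' if u in r else '.' for u in range(300,360)))
E
```

```text
end-face bottom [(np.float64(1.3237), np.float64(0.0335)), (np.float64(1.3439), np.float64(0.0334)), (np.float64(1.3171), np.float64(0.0329))] top of end face [(np.float64(1.3378), np.float64(0.0355))] inner line end [(np.float64(3.8523), np.float64(0.0011))]
marker [(np.float64(1.3196), np.float64(0.0445))] [(np.float64(1.3156), np.float64(0.0448))]
end-face bottom [(np.float64(1.3064), np.float64(0.0346)), (np.float64(1.3259), np.float64(0.0344)), (np.float64(1.2996), np.float64(0.0339))] top of end face [(np.float64(1.321), np.float64(0.0365))] inner line end [(np.float64(1.7988), np.float64(0.0001))]
marker [(np.float64(1.3065), np.float64(0.0455))] [(np.float64(1.3026), np.float64(0.0458))]
end-face bottom [(np.float64(1.2995), np.float64(0.0338)), (np.float64(1.3194), np.float64(0.0336)), (np.float64(1.2924), np.float64(0.0331))] top of end face [(np.float64(1.3148), np.float64(0.0357))] inner line end [(np.float64(-1.5912), np.float64(0.0007))]
marker [(np.float64(1.3013), np.float64(0.0447))] [(np.float64(1.2974), np.float64(0.045))]
row widths of white on bar:
150 ......#######################........######.................
154 ....######################.........########.................
158 ...#####################.........#######....................
162 .####################.........########......................
166 .##################.........#######.........................
170 .###############..........#######...........................
174 ..############.........########................###..........
178 ...#########........########.................#####..........
182 .....#######.......#######.................#######..........
186 .......#####........###.................##########..........
190 ......................................###...................
194 ............................................................
198 ............................................................
```

The pointer and marker agree within about 0.01 rad. The shells are in the tray, the scraper is standing, and the gripper is clear, so I hand the job in.

```bash
python3 -c "
from rig import ticket;print(ticket.finish_job())"
```

```text
the job is handed in; nothing more can be done
None
```

I handed the job in at about 25 s of the 67 s allowed: all three shells are in the blue tray, the red scraper stands upright in the middle of its mat, and I then turned the dial until its pointer was within about 0.02 rad of the red marker and let go.

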